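# Fold the retaining flap and shut the test-kit case

### The arm

A 6-joint arm with a two-finger parallel gripper is mounted at the origin on the work surface. World frame = base frame: x ahead of the robot, y to its left, z up, the work surface at z = 0. Lengths are in m, angles in rad, forces in N, time in s.
With the tool pointing down it reaches from about 0.425 to 0.95 m from the base axis. Payload 3.5 kg.
Tool frame: the origin (TCP) lies midway between the tips of the shut fingers; the grasp point (between the pads) lies 19 mm behind it; z points along the fingers, y is the line along which they close (so a half turn about z gives the same grasp; the last joint's range is limited). The gripper opens to 85 mm and grips with 20 to 120 N. Pads are 22 mm wide; open, the fingers measure 114 mm over their backs; the gripper's body (76 mm by 85 mm) begins 54 mm behind the grasp point. The pads swing forward as they close: fully open they stand 13 mm farther back than shut.
Start: joints at [-1.457, 0.286, 1.577, -0, 1.279, -0.15], TCP at [0.176, -0.652, 0.231] pointing down, gripper open.
Joint ranges: [-2.77, 2.77], [-0.9, 2.22], [0.21, 2.48], [-1.53, 4.67], [0.24, 2.81], [-2.84, 2.84]. Speed limits (rad/s): [2.79, 2.79, 3.14, 3.14, 3.14, 3.14].

### API

Orientations are given as a unit quaternion [x, y, z, w].
In Python, from plant import ctrl, cams, order gives the robot as it stands.
- The arm moves only by the tool move_arm, never from a script. Its argument "plan" is one flat list of numbers, 7 for each row, row after row: the shift along the world's x, y, z in mm, then the turn, a rotation vector about the world's x, y, z in degrees, then the finger opening in mm, from 0 to 85.4. A call has 1 to 12 rows; each row shifts and turns the commanded pose from where the row before left it; what a row does not reach is not made up. A row lasts 1/10 s, in which the tool goes at most 50 mm and 8.59 degrees, less where a joint would pass 70% of its speed; a pose out of reach is approached as far as the arm can. A call is refused whole if a number of a shift passes 50 or a number of a turn 8.59, either way. A call with a gripper value outside its range is refused whole. The fingers move at their own pace and stop on an object; "newtons" is the grip in N (left out, the last holds). Time passes only in rows, so rows that do not move let the fingers close. It gives the time, the measured TCP pose, the force, the opening and the grip force at its end, in the units of the state.
- ctrl.get_state(): the state, without advancing time (a new reading comes with each control period).
- cams.read_camera(name): name is "side" or "top" or "wrist"; returns a dict with "color" (420x560x3 uint8, red, green, blue), "fov_y" (degrees; the focal length in pixels is half the picture's height over the tangent of half this angle, whatever the lens; pixels are square), "cx", "cy" (the principal point, pixels), "k1" (the pictures are not rectified: a ray, as slopes to the right and down, at radius r is drawn at 1 + k1 r^2 times it, then the intrinsics apply), "origin" and "orientation" of the camera in the world; the wrist camera has in their place "T_tool_cam" (4x4, takes a point from camera to tool coordinates, whose origin is the TCP and whose axes are the flange's). Camera axes: x right, y up, looking along -z (the intrinsics and any distortion apply to the point x, -y, -z); pixel columns grow to the right and rows downward; lengths in m; the calibration is good to about 2 mm. A picture is of the moment at which its call begins: read the wrist's pose just before it. There is no depth.
- order.sign_off(): hands the job in; it is judged then, once.
The state is a dict: "time": time; "qpos": joint angles; "dq": joint speeds; "joint_efforts": joint torques, N m; "eef_pos": TCP position; "tcp_rot": TCP orientation; "contact_force": force on the tool from outside, world axes, zero at the start; "wrist_torque": the same for the moment, N m; "opening": opening from 0.0 (shut) to 1.0 (fully open); "finger_force": force on a finger pad.
Only numpy, scipy, OpenCV 4.12 (cv2) and the standard library are available. Lean on these libraries where they do the work, as an engineer would, in place of code of your own. Each camera call takes 0.05 s, during which the arm holds its last target. There are 200 camera calls.

### The job

On the lab bench stands an open water-test kit case. With the fingertips, push its upright retaining flap down flat over the vials inside, and only then swing the hinged lid over and press it fully shut without slamming it. Pick nothing up, and leave the vials, the bottle, the mug and the tube rack where they stand.

Things in the scene. Friction and masses are not known exactly. Their poses are not given: they have to be found in the camera images.
- case: Grey plastic kit case, an open box 220 mm along its x, 170 mm along its y, 85 mm high, walls 6 mm, fixed to the bench. Origin at the centre of its underside on the bench; z up; its yaw varies by up to 0.45 rad either way from the robot's axes. The lid hinge runs along x on the rim of its +y side, the flap hinge along x just inside its -y side. Under the flap is a dark block with wells; three small vials stand in it.
- lid (a joint): Angle of the lid in rad: 0 = shut flat on the rim, grows as it opens; 1.57 = standing upright; stop at 2.0, where it leans out over the case's +y side. Starts between 1.58 and 1.92. The hinge is stiff: the lid stays at any angle, and about 3 to 4 N at its free edge moves it. With the flap up the lid would strike it.
- lid_hinge (a point): Middle of the lid hinge, at (0, 85, 85) mm in the case's frame. The grey lid is a plate 220 mm (along the hinge) by 170 mm (from the hinge to its free edge), 12 mm thick, weight 0.25 kg; this point is on its inner face. No handle.
- lid_edge (a point): Middle of the lid's free edge, on its outer face: 170 mm from the hinge. At (0, -85, 97) mm in the case's frame when shut.
- flap (a joint): Angle of the flap in rad: 0 = folded flat on its ledges inside the case, 10 mm below the rim to its underside; 1.57 = upright; stop at 1.8. Starts between 1.40 and 1.70. The hinge is stiff: the flap stays at any angle, and about 1 N at its free edge moves it.
- flap_hinge (a point): Middle of the flap hinge, at (0, -76, 75) mm in the case's frame. The white plastic flap is a plate 190 mm along the hinge by 100 mm from the hinge to its free edge, 4 mm thick, 70 g; this point is on the face that lies underneath when folded (the face towards the lid when upright).
- flap_edge (a point): Middle of the flap's free edge, on the same face, 100 mm from the hinge. At (0, 24, 75) mm in the case's frame when folded.
- reagent_bottle: Brown glass bottle, 62 mm across, 135 mm high, on the bench beyond the case's +x end. Loose bystander; origin at the centre of its underside, z up.
- mug: White mug, 80 mm across, 85 mm high, on the bench its centre 125 to 165 mm off the case's -y side (the flap side). Loose bystander; origin at the centre of its underside, z up.
- tube_rack: Wooden rack 55 x 170 mm, 85 mm high, with four glass tubes up to 110 mm high, on the bench beyond the case's +x end. Loose bystander; origin at the centre of its underside, z up.
- vial0: Amber vial with black cap, 25 mm across, 54 mm high, loose in a well of the case under the flap; its cap ends 9 mm below the folded flap. Origin at the centre of its underside, z up. To be left alone.
- vial1: Amber vial with black cap, 25 mm across, 54 mm high, loose in a well of the case under the flap; its cap ends 9 mm below the folded flap. Origin at the centre of its underside, z up. To be left alone.
- vial2: Amber vial with black cap, 25 mm across, 54 mm high, loose in a well of the case under the flap; its cap ends 9 mm below the folded flap. Origin at the centre of its underside, z up. To be left alone.

How it is judged:
By the outcome, as a careful person would: the job done as asked, in the order asked, and still so for the second after the job is handed in, with the robot touching nothing.
It also fails if it takes over 50 s, if anything falls off the work surface, if the arm or the gripper's body presses on something with over 40 N, if the wrist force passes 120 N, or if a joint passes its speed limit or range.

## Working session

There is one attempt and no reset: what is moved stays moved. The work goes in short steps, Python scripts to look and compute and a tool call to move; the robot and the scene stay as the last step left them, time stands still between calls to the robot, and variables do not carry over. Pictures are saved under pics/ and viewed, at most 10 in all, crops included, and the job is handed in when it is done.

Besides the shell and the picture viewer there is one more tool, called after "Request:" by a JSON object that holds its "name" and its "arguments", one argument or row to a line. move_arm: Moves the arm, as the interface text tells. Its arguments: {"type":"object","properties":{"plan":{"type":"array","items":{"type":"number"}},"newtons":{"type":"number"}},"required":["plan"]}

```bash
mkdir -p pics; cat > h.py <<'E'
import numpy as np, cv2
from scipy.spatial.transform import Rotation as R
from plant import ctrl,cams,order
import pickle
def snap(name,fn):
    s=ctrl.get_state(); d=cams.read_camera(name)
    cv2.imwrite('pics/'+fn+'.png',d['color'][:,:,::-1])
    d['state']=s; pickle.dump(d,open('pics/'+fn+'.pkl','wb')); return d
E
python3 - <<'E'
from h import *
for n in('top','side'):
    d=snap(n,n+'0'); print({k:v for k,v in d.items() if k not in('color','state')})
s=ctrl.get_state();print(s)
a=cv2.imread('pics/top0.png')
E
```

```text
{'fov_y': 47.69639856711574, 'cx': 284.0750196872781, 'cy': 208.84761180650855, 'k1': -0.024786066801918725, 'origin': array([ 0.55255805, -0.04336762,  0.91283764]), 'orientation': array([ 0.02844572, -0.02489249, -0.69996593,  0.71317522])}
{'fov_y': 50.41120432597711, 'cx': 279.0178074976385, 'cy': 210.23788845036725, 'k1': -0.10218787093072518, 'origin': array([1.06839788, 0.25830613, 0.56970046]), 'orientation': array([0.20587655, 0.36328965, 0.80028823, 0.43031876])}
{'time': 0.1, 'qpos': array([-1.45699599e+00,  2.87133686e-01,  1.57807556e+00, -3.10920712e-05,
        1.27859501e+00, -1.50014441e-01]), 'dq': array([ 1.54670847e-03, -2.56556496e-03, -3.88662676e-03,  8.52114012e-04,
        6.66764679e-05,  6.27843309e-04]), 'joint_efforts': array([ 3.95477236e-04, -4.07298088e+01, -2.93699205e+01, -1.55523444e-04,
        3.42542538e-03,  1.68474583e-05]), 'eef_pos': array([ 0.17595807, -0.65102752,  0.23002341]), 'tcp_rot': array([ 9.91311630e-01,  1.31529575e-01,  5.14208062e-06, -1.10589191e-03]), 'contact_force': array([-1.05427855, -0.65761353, -0.17398574]), 'wrist_torque': array([ 0.03844943,  0.03986365, -0.02259225]), 'finger_force': 0.0, 'opening': 1.0016752169968122}
```

View pics/top0.png

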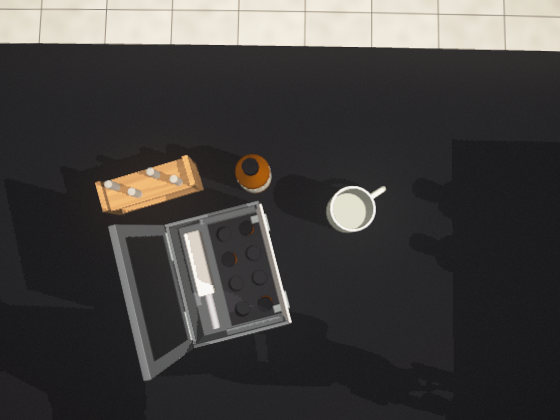

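View pics/side0.png

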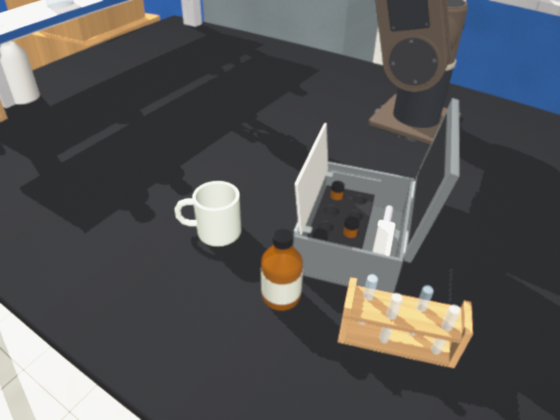

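The top view shows case corners near (165,226), (260,204), (290,322) and (193,346), the lid's outer edge from (112,226) to (149,379), and the mug at (351,209). The side view shows the flap upright, with the lid leaning away. Next: enlarged crops.

```bash
python3 - <<'E'
import cv2
a=cv2.imread('pics/top0.png')[195:385,100:300];cv2.imwrite('pics/ct.png',cv2.convertScaleAbs(cv2.resize(a,None,fx=3.1,fy=3.1,interpolation=2),alpha=1.5,beta=20))
a=cv2.imread('pics/side0.png')[95:295,280:480];cv2.imwrite('pics/cs.png',cv2.convertScaleAbs(cv2.resize(a,None,fx=3,fy=3,interpolation=2),alpha=1.3,beta=20))
E
```

```text
(no output)
```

View pics/ct.png

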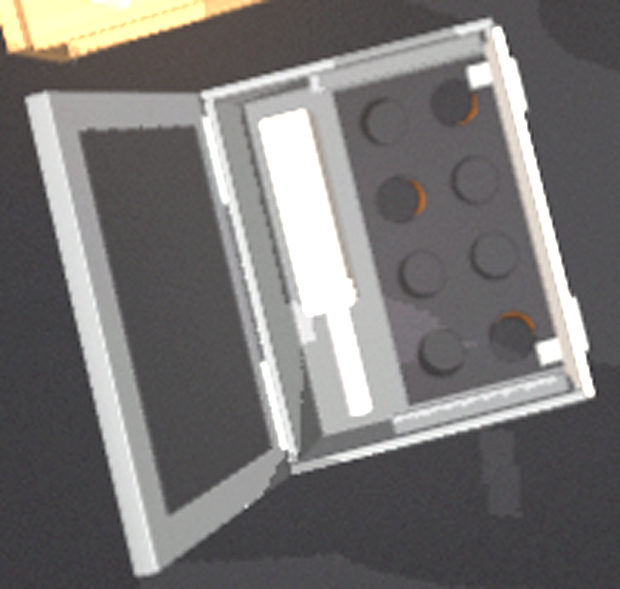

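View pics/cs.png

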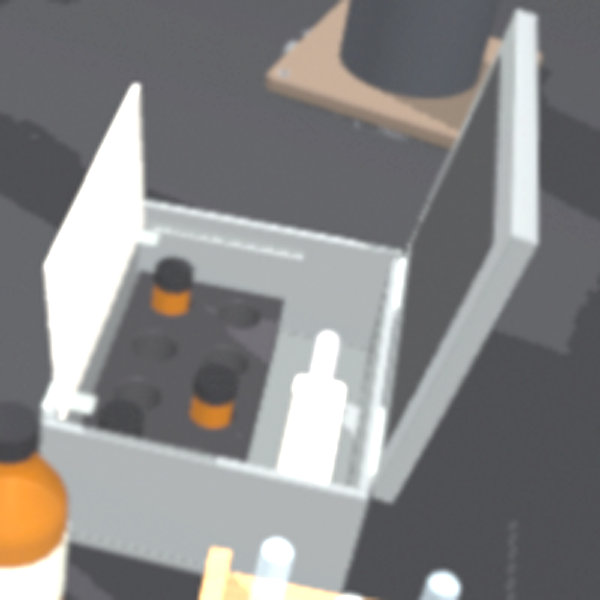

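Enlarged: in the top crop, rim corners are at (205,93), (293,470) and (490,20), and lid edge corners at (28,97)/(50,92) and (140,575)/(160,570). In the side crop, rim corners are at (403,252), (368,492), (43,425) and (147,203). Flap edge corners are at (140,86) and (46,265), lid edge corners at (517,12)/(538,18) and (497,235)/(538,243).

```bash
cat >> h.py <<'E'
def proj(d,P,o=None,q=None):
    o=d['origin'] if o is None else o; q=d['orientation'] if q is None else q
    p=R.from_quat(q).inv().apply(np.atleast_2d(P)-o)
    u=np.c_[p[:,0],-p[:,1]]/(-p[:,2:3]); u=u*(1+d['k1']*(u**2).sum(1,keepdims=True))
    f=210/np.tan(np.radians(d['fov_y']/2)); return u*f+[d['cx'],d['cy']]
def lidp(x,r,t,a): # r from hinge, t thickness outward; case frame mm
    return [x,85-r*np.cos(a)+t*np.sin(a),85+r*np.sin(a)+t*np.cos(a)]
def flapp(x,r,t,a): # t = above folded face
    return [x,-76+r*np.cos(a)-t*np.sin(a),75+r*np.sin(a)+t*np.cos(a)]
def world(P,c): return R.from_euler('z',c[2]).apply(np.array(P)/1000)+[c[0],c[1],0]
E
python3 - <<'E'
from h import *
from scipy.optimize import least_squares
T=pickle.load(open('pics/top0.pkl','rb'));S=pickle.load(open('pics/side0.pkl','rb'))
def pts(l,f):
    return ([[110,85,85],[-110,85,85],[110,-85,85],lidp(110,170,12,l),lidp(110,170,0,l),lidp(-110,170,12,l),lidp(-110,170,0,l)],
    [[-110,85,85],[110,85,85],[110,-85,85],[-110,-85,85],flapp(-95,100,2,f),flapp(95,100,2,f),lidp(-110,170,0,l),lidp(-110,170,12,l),lidp(110,170,0,l),lidp(110,170,12,l)])
mt=np.array([[205,93],[293,470],[490,20],[28,97],[50,92],[140,575],[160,570]])/3.1+[100,195]
ms=np.array([[403,252],[368,492],[43,425],[147,203],[140,86],[46,265],[517,12],[538,18],[497,235],[538,243]])/3+[280,95]
def res(p):
    a,b=pts(p[3],p[4]); return np.r_[(proj(T,world(a,p))-mt).ravel(),(proj(S,world(b,p))-ms).ravel()]
s=least_squares(res,[.45,.1,.23,1.75,1.55],loss='soft_l1'); p=s.x
print(p);print(res(p).reshape(-1,2).round(1).tolist())
np.save('c.npy',p)
f=210/np.tan(np.radians(T['fov_y']/2))
def ray(d,px,z):
    u=(np.array(px)-[d['cx'],d['cy']])/f; v=R.from_quat(d['orientation']).apply([u[0],-u[1],-1]); return d['origin']+v*(z-d['origin'][2])/v[2]
print('mug',ray(T,(351,209),.085),'bottle',ray(T,(251,166),.135),'rack',ray(T,(190,158),.085),ray(T,(202,188),.085),ray(T,(100,210),.085))
for n,q in dict(fh=[0,-76,75],fe=flapp(0,100,0,p[4]),lh=[0,85,85],le=lidp(0,170,12,p[3])).items(): print(n,world([q],p))
E
```

```text
[0.49995511 0.06162235 0.25990241 1.71247349 1.6748043 ]
[[-2.9, -0.9], [-2.9, 1.9], [-0.3, -0.5], [-1.3, -1.2], [-0.6, -1.7], [-3.1, 0.7], [-1.5, 0.6], [0.1, -1.1], [-1.2, 1.5], [-1.5, -1.8], [-3.3, -2.5], [-0.6, -0.9], [0.5, 0.3], [-2.0, -1.6], [-1.8, -1.3], [1.2, -1.1], [-3.2, -0.7]]
mug [ 0.6169947 -0.1554856  0.085    ] bottle [0.68135824 0.01713117 0.135     ] rack [0.70192706 0.12894757 0.085     ] [0.64910748 0.10607634 0.085     ] [0.60710341 0.28347058 0.085     ]
fh [[ 0.51948606 -0.01182519  0.075     ]]
fe [[ 0.52215411 -0.02185857  0.1744596 ]]
lh [[0.47811128 0.14376763 0.085     ]]
le [[0.46888948 0.17844685 0.25160225]]
```

```bash
python3 - <<'E'
from h import *
c=np.load('c.npy'); w=14
s=ctrl.get_state()['eef_pos']*1000
def show(L,prev):
    for n,q in L:
        P=world([q],c)[0]*1000; print(n,np.round(q),P.round(),(P-prev).round()); prev=P
    return prev
L=[('pre-hi',[0,-140,230]),('pre',[0,-140,155])]
for a in (1.6,1.4,1.2,1.0,.8,.6,.4,.2,.05):
    q=flapp(0,85-10*(1.6-a)/1.6,4,a); q[1]-=w; 
    if a==1.6:q[2]-=6
    L.append((a,q))
show(L,s)
E
```

```text
pre-hi [   0 -140  230] [536. -74. 230.] [360. 577.  -0.]
pre [   0 -140  155] [536. -74. 155.] [  0.   0. -75.]
1.6 [  0. -96. 154.] [525. -32. 154.] [-11.  42.  -1.]
1.4 [  0. -80. 158.] [520. -15. 158.] [-4. 16.  4.]
1.2 [  0. -64. 153.] [516.  -0. 153.] [-4. 15. -5.]
1.0 [  0. -49. 146.] [513.  14. 146.] [-4. 14. -8.]
0.8 [  0. -37. 135.] [509.  26. 135.] [ -3.  12. -10.]
0.6 [  0. -27. 123.] [507.  35. 123.] [ -3.  10. -12.]
0.4 [  0. -20. 109.] [505.  42. 109.] [ -2.   7. -14.]
0.2 [  0. -16.  94.] [504.  46.  94.] [ -1.   4. -15.]
0.05 [  0. -15.  83.] [504.  47.  83.] [ -0.   1. -11.]
```

Request:
{"name": "move_arm", "arguments": {
  "plan": [25,40,3,0,0,0,0,25,40,3,0,0,0,0,25,40,3,0,0,0,0,25,40,3,0,0,0,0,25,40,3,0,0,0,0,25,40,3,0,0,0,0,25,40,0,0,0,0,0,25,40,0,0,0,0,0,25,40,0,0,0,0,0,25,40,0,0,0,0,0,25,40,0,0,0,0,0,25,40,0,0,0,0,0]
}}

```text
time: 1.3
eef_pos: [0.4765, -0.1697, 0.249]
tcp_rot: [0.991, 0.131, -0.0, -0.0]
contact_force: [0.6, -0.9, 1.0]
opening: 0.002
finger_force: 0.0
```

Request:
{"name": "move_arm", "arguments": {
  "plan": [25,40,0,0,0,0,0,25,40,0,0,0,0,0,10,17,0,0,0,0,0,0,0,0,0,0,0,0,0,0,0,0,0,0,0]
}}

```text
time: 1.8
eef_pos: [0.5357, -0.0745, 0.2487]
tcp_rot: [0.991, 0.132, -0.001, -0.0]
contact_force: [-0.6, -1.0, -0.3]
opening: 0.002
finger_force: 0.0
```

Request:
{"name": "move_arm", "arguments": {
  "plan": [0,0,-40,0,0,0,0,0,0,-40,0,0,0,0,0,0,-14,0,0,0,0,0,0,0,0,0,0,0,0,0,0,0,0,0,0]
}}

```text
time: 2.3
eef_pos: [0.5367, -0.0756, 0.1568]
tcp_rot: [0.991, 0.131, 0.001, 0.0]
contact_force: [-0.4, -0.4, 0.4]
opening: -0.0
finger_force: 0.0
```

```bash
python3 - <<'E'
from h import *
snap('side','s1');a=cv2.imread('pics/s1.png')[80:290,190:470];cv2.imwrite('pics/s1c.png',cv2.resize(a,None,fx=2.5,fy=2.5))
print(ctrl.get_state()['eef_pos'])
E
```

```text
[ 0.53730398 -0.07562883  0.15765257]
```

View pics/s1c.png

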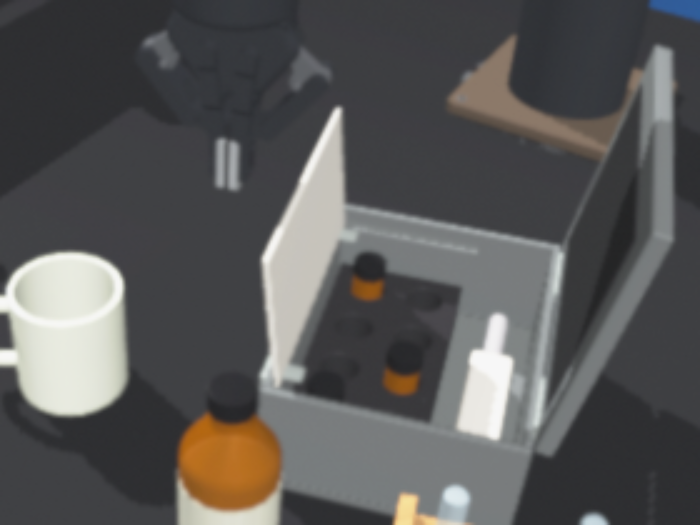

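The tool is clear of the mug. The shut fingertips sit at crop (228,188), left of the upright flap, whose edge runs from (265,260) to (340,108). I'll push the flap along its arc.

Request:
{"name": "move_arm", "arguments": {
  "plan": [-4,13,0,0,0,0,0,-4,13,0,0,0,0,0,-3,13,0,0,0,0,0,-3,13,0,0,0,0,0,-3,13,0,0,0,0,0,-2,8,-2,0,0,0,0,-2,8,-3,0,0,0,0,-2,7,-4,0,0,0,0,-2,7,-4,0,0,0,0,0,0,0,0,0,0,0]
}}

```text
time: 3.35
eef_pos: [0.5102, 0.0212, 0.1412]
tcp_rot: [0.991, 0.132, -0.001, -0.0]
contact_force: [0.6, 0.4, 0.4]
opening: -0.002
finger_force: 0.0
```

Request:
{"name": "move_arm", "arguments": {
  "plan": [-2,6,-5,0,0,0,0,-1,6,-5,0,0,0,0,-2,5,-6,0,0,0,0,-1,5,-6,0,0,0,0,-1,4,-7,0,0,0,0,-1,3,-7,0,0,0,0,-1,2,-7,0,0,0,0,0,2,-7,0,0,0,0,0,1,-5,0,0,0,0,0,0,-5,0,0,0,0,0,0,0,0,0,0,0]
}}

```text
time: 4.45
eef_pos: [0.5015, 0.0544, 0.0814]
tcp_rot: [0.991, 0.131, -0.001, -0.0]
contact_force: [-1.5, 0.8, 0.5]
opening: 0.002
finger_force: 0.0
```

Request:
{"name": "move_arm", "arguments": {
  "plan": [0,0,-2,0,0,0,0,0,0,-1,0,0,0,0,0,0,-1,0,0,0,0,0,0,0,0,0,0,0]
}}

```text
time: 4.85
eef_pos: [0.5023, 0.0543, 0.0795]
tcp_rot: [0.991, 0.132, -0.0, 0.0]
contact_force: [-2.9, 0.1, 5.5]
opening: 0.002
finger_force: 2.8
```

```bash
python3 - <<'E'
from h import *
snap('side','s2');a=cv2.imread('pics/s2.png')[80:290,190:470];cv2.imwrite('pics/s2c.png',cv2.resize(a,None,fx=2.5,fy=2.5))
s=ctrl.get_state();print(s['eef_pos'],s['contact_force'])
E
```

```text
[0.50232421 0.05429881 0.07947026] [-3.08593493 -0.19824671  5.58152378]
```

View pics/s2c.png

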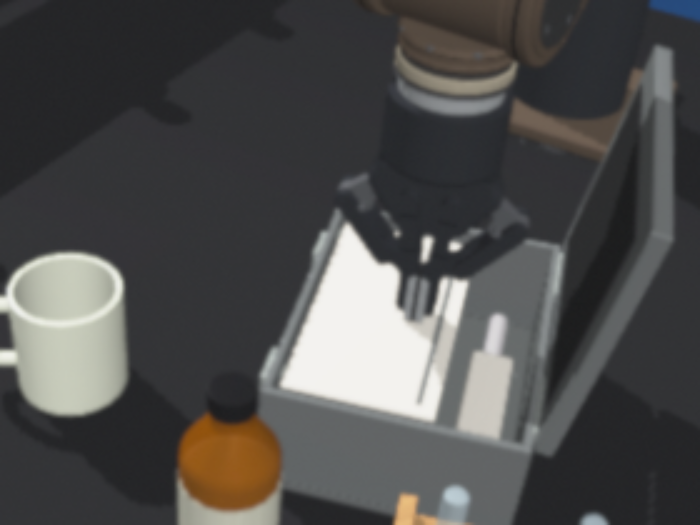

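The flap now lies flat in the case (white plate from (280,385) to (465,250)), seated with 5.5 N upward on the tool. I'll firm it slightly, retreat up, and plan the lid.

Request:
{"name": "move_arm", "arguments": {
  "plan": [0,0,-2,0,0,0,0,0,0,0,0,0,0,0,0,0,10,0,0,0,0,0,0,40,0,0,0,0,0,0,50,0,0,0,0,0,0,50,0,0,0,0,0,0,50,0,0,0,0,0,0,50,0,0,0,0,0,0,0,0,0,0,0]
}}

```text
time: 5.8
eef_pos: [0.5054, 0.0541, 0.3363]
tcp_rot: [0.991, 0.132, 0.009, 0.002]
contact_force: [1.0, 0.6, 0.5]
opening: -0.002
finger_force: 0.0
```

```bash
python3 - <<'E'
from h import *
c=np.load('c.npy'); w=7
s=ctrl.get_state();print(s['contact_force'],s['qpos']);prev=s['eef_pos']*1000
L=[('hi',[0,170,prev[2]]),('pre',[0,170,228])]
for a in (1.7,1.57,1.4,1.2,1.0,.8,.6,.4,.2,.1,0):
    q=lidp(0,150,12,a); q[1]+=w
    if a==1.7:q[2]-=6
    L.append((a,q))
for n,q in L:
    P=world([q],c)[0]*1000; print(n,np.round(q),P.round(),(P-prev).round()); prev=P
E
```

```text
[1.03462156 0.57318117 0.53352992] [-9.31787551e-02 -1.62585402e-01  1.85845942e+00 -1.42929453e-05
  1.42813346e+00  1.21372933e+00]
hi [  0. 170. 336.] [456. 226. 336.] [-49. 172.  -0.]
pre [  0 170 228] [456. 226. 228.] [   0.    0. -108.]
1.7 [  0. 123. 226.] [468. 181. 226.] [ 12. -45.  -2.]
1.57 [  0. 104. 235.] [473. 162. 235.] [  5. -19.   9.]
1.4 [  0.  78. 235.] [480. 137. 235.] [  7. -25.  -0.]
1.2 [  0.  49. 229.] [487. 109. 229.] [  8. -29.  -6.]
1.0 [  0.  21. 218.] [495.  82. 218.] [  7. -27. -11.]
0.8 [  0.  -4. 201.] [501.  58. 201.] [  6. -24. -17.]
0.6 [  0. -25. 180.] [506.  37. 180.] [  5. -20. -21.]
0.4 [  0. -41. 154.] [511.  22. 154.] [  4. -16. -25.]
0.2 [  0. -53. 127.] [513.  11. 127.] [  3. -11. -28.]
0.1 [  0. -56. 112.] [514.   7. 112.] [  1.  -3. -15.]
0 [  0. -58.  97.] [515.   6.  97.] [  1.  -2. -15.]
```

Request:
{"name": "move_arm", "arguments": {
  "plan": [-12,43,5,0,0,0,0,-12,43,5,0,0,0,0,-12,43,0,0,0,0,0,-12,43,0,0,0,0,0,0,0,0,0,0,0,0,0,0,0,0,0,0,0]
}}

```text
time: 6.4
eef_pos: [0.4536, 0.227, 0.3358]
tcp_rot: [0.991, 0.133, -0.0, 0.0]
contact_force: [0.9, 0.2, 0.1]
opening: 0.0
finger_force: 0.0
```

Request:
{"name": "move_arm", "arguments": {
  "plan": [0,0,-40,0,0,0,0,0,0,-40,0,0,0,0,0,0,-28,0,0,0,0,0,0,0,0,0,0,0,0,0,0,0,0,0,0]
}}

```text
time: 6.9
eef_pos: [0.4546, 0.2254, 0.2286]
tcp_rot: [0.991, 0.131, -0.0, 0.0]
contact_force: [0.1, -0.9, 1.3]
opening: -0.002
finger_force: 0.0
```

```bash
python3 - <<'E'
from h import *
snap('side','s3')
s=ctrl.get_state();print(s['eef_pos'],s['contact_force'])
E
```

```text
[0.45534687 0.22577132 0.23010197] [-0.0328239   0.21486039 -0.40036148]
```

View pics/s3.png

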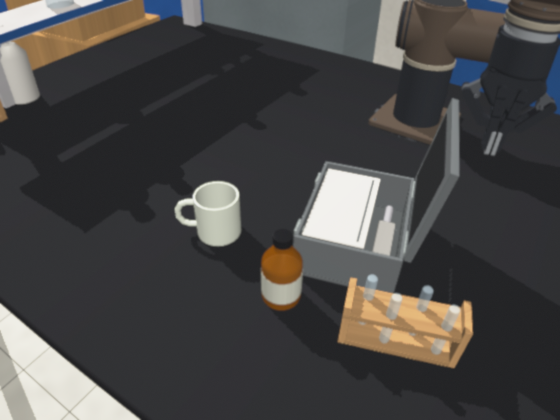

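The flap is flat, the bystanders have not moved, and the fingertips (490,150) are behind the lid. Next I'll push the lid.

Request:
{"name": "move_arm", "arguments": {
  "plan": [4,-15,0,0,0,0,0,4,-15,0,0,0,0,0,4,-15,2,0,0,0,0,5,-17,2,0,0,0,0,4,-13,1,0,0,0,0,4,-13,0,0,0,0,0,4,-14,-3,0,0,0,0,4,-14,-3,0,0,0,0,0,0,0,0,0,0,0]
}}

```text
time: 7.85
eef_pos: [0.4876, 0.1085, 0.2269]
tcp_rot: [0.991, 0.131, -0.0, 0.001]
contact_force: [-0.2, 0.3, -0.0]
opening: -0.004
finger_force: 0.0
```

Request:
{"name": "move_arm", "arguments": {
  "plan": [4,-13,-5,0,0,0,0,3,-13,-6,0,0,0,0,3,-12,-8,0,0,0,0,3,-12,-8,0,0,0,0,3,-10,-10,0,0,0,0,2,-10,-11,0,0,0,0,2,-8,-12,0,0,0,0,2,-7,-13,0,0,0,0,0,0,0,0,0,0,0]
}}

```text
time: 8.75
eef_pos: [0.5074, 0.0247, 0.1513]
tcp_rot: [0.991, 0.131, -0.003, -0.001]
contact_force: [0.4, 0.5, 0.1]
opening: 0.001
finger_force: 0.0
```

```bash
python3 - <<'E'
from h import *
snap('side','s4')
s=ctrl.get_state();print(s['eef_pos'],s['contact_force'])
E
```

```text
[0.50780514 0.02515826 0.15232561] [ 0.83785729  0.18561276 -0.07592323]
```

View pics/s4.png

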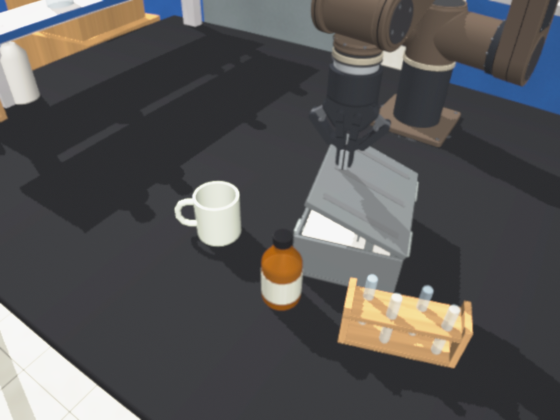

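The lid is at about 0.4 rad with the fingertips (343,162) on its outer face near the free edge. I'll finish slowly.

Request:
{"name": "move_arm", "arguments": {
  "plan": [1,-3,-6,0,0,0,0,1,-3,-6,0,0,0,0,1,-2,-6,0,0,0,0,1,-2,-6,0,0,0,0,0,-2,-5,0,0,0,0,0,-1,-5,0,0,0,0,0,-1,-4,0,0,0,0,0,-1,-4,0,0,0,0,0,0,-3,0,0,0,0,0,0,-3,0,0,0,0,0,0,-2,0,0,0,0,0,0,0,0,0,0,0]
}}

```text
time: 10.0
eef_pos: [0.5127, 0.0105, 0.1039]
tcp_rot: [0.991, 0.131, -0.0, -0.0]
contact_force: [-0.3, 0.1, 0.0]
opening: -0.001
finger_force: 0.0
```

Request:
{"name": "move_arm", "arguments": {
  "plan": [0,0,-1,0,0,0,0,0,0,-1,0,0,0,0,0,0,-1,0,0,0,0,0,0,-1,0,0,0,0,0,0,-1,0,0,0,0,0,0,0,0,0,0,0]
}}

```text
time: 10.6
eef_pos: [0.513, 0.0104, 0.0992]
tcp_rot: [0.991, 0.131, 0.0, -0.0]
contact_force: [-0.3, -0.3, 0.1]
opening: -0.001
finger_force: 0.0
```

Request:
{"name": "move_arm", "arguments": {
  "plan": [0,0,-1,0,0,0,0,0,0,-1,0,0,0,0,0,0,-1,0,0,0,0,0,0,-1,0,0,0,0,0,0,0,0,0,0,0]
}}

```text
time: 11.1
eef_pos: [0.5132, 0.0103, 0.0974]
tcp_rot: [0.991, 0.132, -0.001, 0.0]
contact_force: [-6.2, 0.4, 11.8]
opening: -0.001
finger_force: 5.9
```

Request:
{"name": "move_arm", "arguments": {
  "plan": [0,0,-1,0,0,0,0,0,0,-1,0,0,0,0,0,0,0,0,0,0,0]
}}

```text
time: 11.4
eef_pos: [0.5132, 0.0103, 0.0973]
tcp_rot: [0.991, 0.132, -0.001, -0.0]
contact_force: [-10.1, -0.1, 21.3]
opening: -0.003
finger_force: 10.8
```

Request:
{"name": "move_arm", "arguments": {
  "plan": [0,0,5,0,0,0,0,0,0,20,0,0,0,0,0,0,40,0,0,0,0,0,0,50,0,0,0,0,-20,-30,30,0,0,0,0,-20,-40,0,0,0,0,0,-20,-40,0,0,0,0,0,-10,-40,0,0,0,0,0,-10,-40,0,0,0,0,0,0,0,0,0,0,0,0,0,0,0,0,0,0,0]
}}

```text
time: 12.5
eef_pos: [0.4327, -0.18, 0.2379]
tcp_rot: [0.991, 0.13, -0.0, -0.001]
contact_force: [-0.6, 0.1, -0.9]
opening: -0.002
finger_force: 0.0
```

```bash
python3 - <<'E'
from h import *
snap('side','s5');a=cv2.imread('pics/s5.png')[130:380,170:480];cv2.imwrite('pics/s5c.png',cv2.resize(a,None,fx=2.4,fy=2.4,interpolation=2))
c=np.load('c.npy');d=pickle.load(open('pics/s5.pkl','rb'))
for z in(85,97):print((proj(d,world([[-110,-85,z],[110,-85,z],[110,85,z],[-110,85,z]],c))-[170,130])*2.4)
E
```

```text
[[373.70779023  72.44909036]
 [294.80521016 251.76889542]
 [555.56519478 313.24887485]
 [586.64406073 114.97735203]]
[[374.95530947  59.96401534]
 [295.4968933  238.35980092]
 [559.42941338 299.92004071]
 [589.90162086 102.39752374]]
```

View pics/s5c.png

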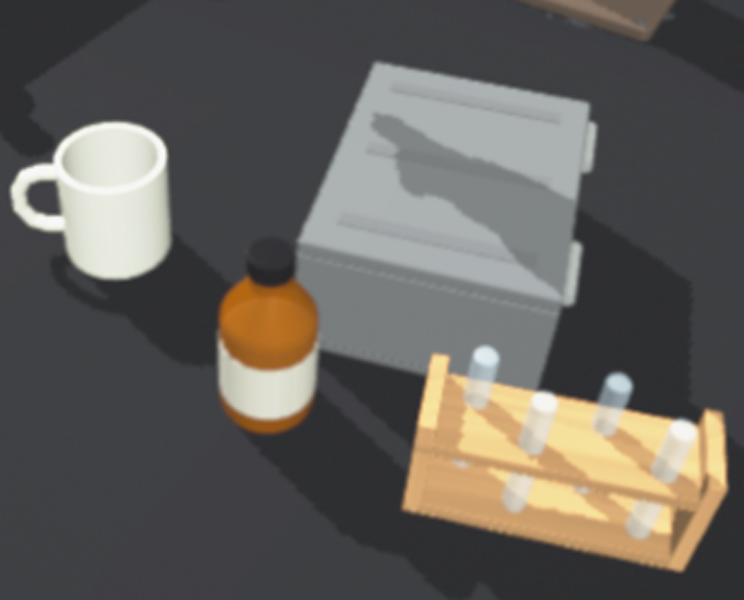

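The lid is fully shut: its corners at (375,62), (298,242), (560,302) and (590,103) match the shut-lid prediction. The bystanders are where they were, and the arm is clear.

```bash
python3 -c "
from plant import order
print(order.sign_off())"
```

```text
the job is handed in; nothing more can be done
None
```

The job is handed in: I folded the flap flat first, then swung the lid over slowly and pressed it shut at about 21 N, and the last picture shows it closed with the bottle, mug and tube rack where they stood; the vials are out of sight under the flap, which met nothing until it seated.

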